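# Pin the tow link and spring the R-clip home

### The arm

A 6-joint arm with a two-finger parallel gripper is mounted at the origin on the work surface. World frame = base frame: x ahead of the robot, y to its left, z up, the work surface at z = 0. Lengths are in m, angles in rad, forces in N, time in s.
With the tool pointing down it reaches from about 0.275 to 0.825 m from the base axis. Payload 4.9 kg.
Tool frame: the origin (TCP) lies on the centre line of the jaws, within the pads' length; the fingertips stand 17 mm ahead of it and the grasp point (between the pads) lies 2 mm behind it; x points along the fingers, y is the direction in which the jaws open and shut, and the axes are right-handed (so a half turn about x gives the same grasp; the last joint's range is limited). The gripper opens to 85 mm and grips with 20 to 120 N. Pads are 22 mm wide; open, the fingers measure 114 mm over their backs; the gripper's body (76 mm by 85 mm) begins 54 mm behind the grasp point. The pads swing forward as they close: fully open they stand 13 mm farther back than shut.
Start: joints at [-0.134, 0.326, -0.193, 1.052, 0, 1.437], TCP at [0.55, 0, 0.248] pointing down, gripper open.
Joint ranges: [-2.65, 2.65], [-0.97, 1.79], [-1.3, 1.35], [-1.93, 2.1], [-1.47, 1.37], [-3.14, 3.14]. Speed limits (rad/s): [2.57, 2.57, 3.14, 3.14, 3.14, 3.14].

### API

Orientations are given as [roll, pitch, yaw] about the fixed x, y, z axes, in that order (R = Rz(yaw) Ry(pitch) Rx(roll)).
In Python, from cell import sense, grab_frame, sign_off gives the robot as it stands. The module is installed in compiled form; this text tells all that it offers.
- The arm moves only by the tool play_rows, never from a script. Its argument "increments" is a list that holds one entry, the list of rows, each a list of 7 numbers: the turn, a rotation vector about the tool's x, y, z in rad, then the shift along the tool's x, y, z in m, then the closure, from -1 (fully open) to 1 (shut). In form: [[[wx, wy, wz, dx, dy, dz, fingers], ...]]. A call has 1 to 5 rows; each row is the pose to reach, as a shift and turn from the pose commanded when the call began, along the tool's axes at that moment; what a row does not reach only later rows make up. A row lasts 1/10 s, in which the tool goes at most 50 mm and 8.59 degrees, less where a joint would pass 70% of its speed; a pose out of reach is approached as far as the arm can. A call with a gripper value outside its range is refused whole. The fingers move at their own pace and stop on an object; "newtons" is the grip in N (left out, the last holds). Time passes only in rows, so rows that repeat a pose let the fingers close. It gives the time, the measured TCP pose, the force and the opening at its end, in the units of the state.
- sense(): the state, without advancing time (a new reading comes with each control period).
- grab_frame(name): name is "scene" or "side" or "wrist"; returns a dict with "frame" (480x640x3 uint8, blue, green, red), "camera_matrix" (3x3 intrinsics, pixels), "R" (3x3) and "t" (3): a world point X has camera coordinates R X + t. Camera axes: x right, y down, z forward; pixel columns grow to the right and rows downward; lengths in m; the calibration is good to about 2 mm. A picture is of the moment at which its call begins. There is no depth.
- sign_off(): hands the job in, once; it reports no verdict.
The state is a dict: "clock": time; "joint_pos": joint angles; "joint_velocities": joint speeds; "tau": joint torques, N m; "position": TCP position; "tool_rot": TCP orientation; "force": force on the tool from outside, world axes, zero at the start; "ft_torque": the same for the moment, N m; "gripper_width": finger opening in m.
Only numpy, scipy, OpenCV 4.12 (cv2) and the standard library are available. Lean on these libraries where they do the work, as an engineer would, in place of code of your own. Each camera call takes 0.05 s, during which the arm holds its last target. There are 200 camera calls.

### The job

Join the tow link to the green hitch bracket: push the half-drawn clevis pin in until its head is home against the fork, then take the large yellow R-clip out of the wooden rack, feel its straight leg into the pin's cross hole and press it down until the bow springs over and clasps the pin, the clip ending upright. The pin has rolled in its bores, so the mouth of the hole faces off to one side of the top: find it with the leg's end, turn the pin upright with the leg, and do not force the clip, which bends if its leg is pressed hard on the pin. Leave the clip seated and let go of, the pin home, and everything else on the bench where it was.

Things in the scene. Friction and masses are not known exactly. Their poses are not given: they have to be found in the camera images.
- bracket: Green hitch bracket, fixed, base plate 110x130x10. Origin under the plate's centre, z up. Two cheeks 54 wide, 12 thick, tops at z=105, outer faces at y=-26 and +26. Pin axis along y at x=0, z=78. A dark steel tow link fills the fork and runs 290 to +x, top z=105. Pin head (dia 46, 12 thick) is on the +y side: its outer face is at y = 38 + joint pin. The clip goes on the -y side.
- pin (a joint): How far the steel clevis pin (dia 32) is drawn out of the fork toward the bracket's +y (m); 0 = home, head against the cheek (stop). Starts 18 to 34 mm out; slides at about 5 N. Its cross hole clears the -y cheek only when home. It also rolls about its axis: it starts with the hole 25 to 55 deg off upright, to a side not told or reported; turning it takes 0.04 N m (2.5 N at its surface).
- hole_home (a point): Centre of the pin's cross hole (on the pin's axis) once the pin is home: fixed to the bracket at x=0, y=-35, z=78, 9 mm outside the -y cheek; axes as the bracket's. The hole runs through the dia 32 pin across its axis, 8.6 mm wide, mouths chamfered 1 mm. With the hole upright its upper mouth lies 16 above this point; as it starts, 7 to 13 mm to +x or -x of the top, round the pin's curve.
- clip: Large R-clip of 7 mm yellow-plated wire, 114 high, loose, standing leg down in a rack slot. Origin: centre of its eye (28 dia coil, 14 thick along y, the place to grip); z up along the leg. Straight round-ended leg: at x=-10.5, from the eye down to z=-100. The sprung bow is on the +x side, to x=18, lowest z=-88.5. Either face may be turned to either side of the pin. Mass 0.1 kg.
- clip_seat (a point): Point on the axis of the clip's straight leg, 54 mm below the eye's centre (x=-10.5, z=-54 in the clip's frame) and 46 mm above the leg's end: it lies at the centre of the pin when the clip is seated. Axes as the clip's.
- bow (a joint): How far the clip's bow is sprung open (rad), hinging at the eye; 0 = relaxed; 20 N m/rad. It meets the pin about 30 mm above the seat, is widest (0.05 to 0.1) at 10 to 18 mm and closes to near 0 in the seat; springing it over takes about 15 to 20 N. The leg bends if pressed on pin or bracket with over 40 N while the bow is relaxed; at any time over 90 N of contact in all.
- rack: Wooden clip rack, fixed, 72x230x60 high, origin under its centre, long axis y. Three saw-cut slots 8.5 wide along x at y=-75, 0, +75. The large clip stands in one outer slot, the small one in the other. The large clip's leg end stands 15 above the bench, its eye centre at z=115; lift it 45 to clear the rack's top.
- small_clip: Smaller bare-steel R-clip of 6 mm wire standing in the other outer slot of the rack; origin at its eye's centre, 99 above the bench. Too small for this pin: leave it alone.
- tin: Red and yellow round tin, dia 80, 95 high, loose, origin under its centre. Leave it alone.
- spare_pin: Spare steel clevis pin standing on its head (dia 46), 85 high, loose, origin under its centre. Leave it alone.
- spanner: Steel spanner lying on the bench on the robot's left, loose, about 180 long. Leave it alone.
Things that resemble listed ones, but are neither listed nor needed, are in the scene too. Leave any blue or turquoise look-alike of the clip alone.

How it is judged:
On the way, in this order (a step that is already met when the one before it is completed fails the run):
1. the pin is pushed home, its head against the fork (value of joint pin below 0.002 m), for 0.2 s.
2. the clip's leg has entered the cross hole (its end 8 mm or more inside the pin), with the pin home (value of joint pin below 0.003 m and horizontal distance between clip_seat and hole_home below 0.012 m and z of clip_seat in the frame of hole_home below 0.054 m), for 0.1 s.
At the end, for the whole second after the job is handed in: The pin is home (within 3 mm), the clip's leg passes through its cross hole with the seat point within 5 mm of the hole's centre, the bow has sprung back over the pin (open less than 0.05 rad), the clip stands within 23 degrees of upright, is at rest and is let go of (distance between clip_seat and hole_home below 0.005 m and value of joint bow below 0.05 rad and value of joint pin below 0.003 m and angle between clip's own z axis and vertical below 0.4 rad and linear speed of clip below 0.02 m/s and angular speed of clip below 0.3 rad/s); the robot touches nothing.
It fails at once if the clip's leg is pressed on the pin or bracket with more than 40 N while its bow is still relaxed (contact force between clip and bracket above 40 N and value of joint bow below 0.015 rad).
It fails at once if the clip presses on the pin or bracket with more than 90 N in all, squeeze of the bow included (contact force between clip and bracket above 90 N).
It fails at once if the small clip, tin, spare pin or spanner is moved more than 15 mm (distance of any of small_clip, tin, spare_pin, spanner from where it was at the start of the episode above 0.015 m).
It also fails if it takes over 72 s, if anything falls off the work surface, if the arm or the gripper's body presses on something with over 40 N, if the wrist force passes 120 N, or if a joint passes its speed limit or range.

## Working session

There is one attempt and no reset: what is moved stays moved. The work goes in short steps, Python scripts to look and compute and a tool call to move; the robot and the scene stay as the last step left them, time stands still between calls to the robot, and variables do not carry over. Pictures are saved under pics/ and viewed, about 8 in all and at most 12, crops included, and the job is handed in when it is done.

Besides the shell and the picture viewer there is one more tool, called after "Call:" as name([rows], argument=value, ...), one row to a line, values as JSON. play_rows: Moves the arm, as the interface text tells. Its arguments: {"type":"object","properties":{"increments":{"type":"array","items":{"type":"array","items":{"type":"array","items":{"type":"number"}}}},"newtons":{"type":"number"}},"required":["increments"]}

```bash
mkdir -p pics
cat > h.py <<'E'
from cell import sense, grab_frame, sign_off
import numpy as np, cv2, json
from scipy.spatial.transform import Rotation as Ro
def snap(n,fn,crop=None,scale=1):
    g=grab_frame(n); f=g["frame"]
    np.savez('pics/'+fn+'.npz',**{k:np.array(v) for k,v in g.items()})
    if crop: x0,y0,x1,y1=crop; f=f[y0:y1,x0:x1]
    f=cv2.resize(f,None,fx=scale,fy=scale,interpolation=cv2.INTER_CUBIC)
    cv2.imwrite('pics/'+fn+'.png',f); return g
def load(fn): return np.load('pics/'+fn+'.npz')
def ray(g,u,v):
    d=np.linalg.inv(g["camera_matrix"])@[u,v,1]; R=np.array(g["R"]); c=-R.T@np.array(g["t"]); return c,R.T@d
def atz(g,u,v,z):
    c,d=ray(g,u,v); return c+d*(z-c[2])/d[2]
def tri(obs):
    A=0;b=0
    for g,u,v in obs:
        c,d=ray(g,u,v); d=d/np.linalg.norm(d); P=np.eye(3)-np.outer(d,d); A=A+P; b=b+P@c
    return np.linalg.solve(A,b)
def proj(g,X):
    p=g["camera_matrix"]@(np.array(g["R"])@np.array(X)+np.array(g["t"])); return p[:2]/p[2]
def st():
    s=sense(); print(s["clock"],np.round(s["position"],4),np.round(s["tool_rot"],3),np.round(s["force"],2),s["gripper_width"]); return s
E
python3 - <<'E'
from h import *
np.set_printoptions(suppress=True,precision=3)
s=st(); print(s["joint_pos"])
print(Ro.from_euler('xyz',s["tool_rot"]).as_matrix())
for n in ("scene","side"):
    g=snap(n,n+"0"); R=np.array(g["R"]); print(n,-R.T@g["t"],R[2])
f=[cv2.imread(f'pics/{n}0.png') for n in("scene","side")]
E
```

```text
0.0 [0.549 0.    0.247] [-1.701  1.569  3.012] [-0.03  0.56 -0.64] 0.08539891395015035
[-0.134  0.327 -0.194  1.052 -0.     1.437]
[[-0.002  1.    -0.   ]
 [ 0.    -0.    -1.   ]
 [-1.    -0.002 -0.   ]]
scene [ 1.403 -0.261  0.821] [-0.735  0.239 -0.635]
side [ 0.167 -0.523  0.72 ] [ 0.429  0.582 -0.691]
```

View pics/scene0.png

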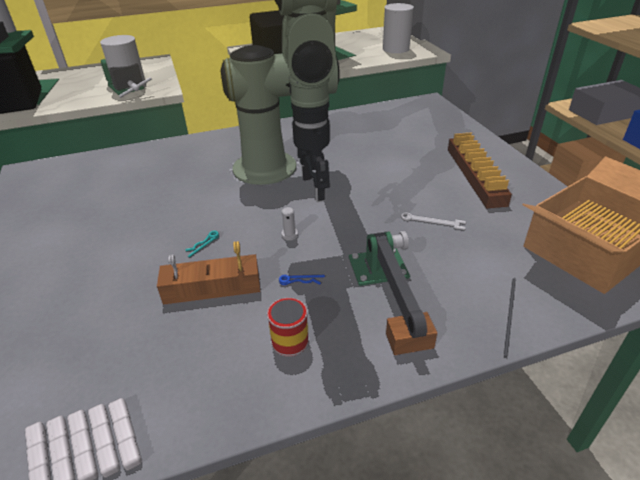

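View pics/side0.png

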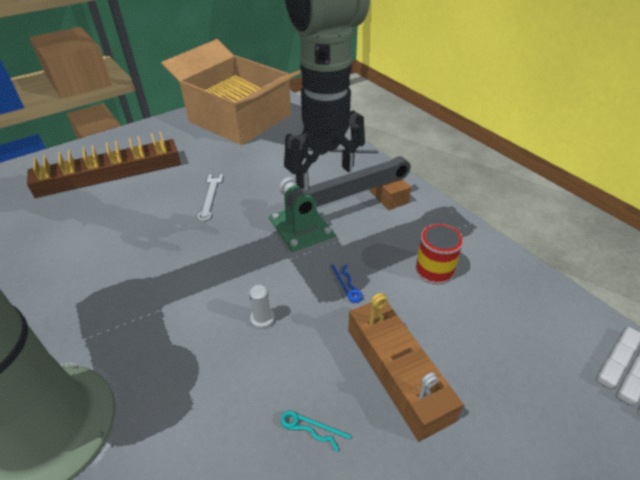

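Candidates for the clip:
- The yellow clip in the wooden rack, at scene (238,250) and side (378,305). This one fits the description.
- Bare-steel small clip, scene (172,265).
- Turquoise clip, scene (203,243).
- Blue clip, scene (302,280).
- Yellow clips in the far dark rack (480,165) and the carton (600,220).

I'll check the choice in a close crop.

Run:
```python
from h import *
def c(n,x,y,w,h,s):
    f=cv2.imread(f'pics/{n}0.png')[y:y+h,x:x+w]; return cv2.resize(f,(400,300),interpolation=cv2.INTER_CUBIC)
a=np.hstack([c('scene',150,225,120,90,0),c('side',345,280,120,90,0)])
b=np.hstack([c('scene',340,220,80,60,0),c('side',260,170,120,90,0)])
cv2.imwrite('pics/m1.png',np.vstack([a,b]))
```

```text
(no output)
```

View pics/m1.png

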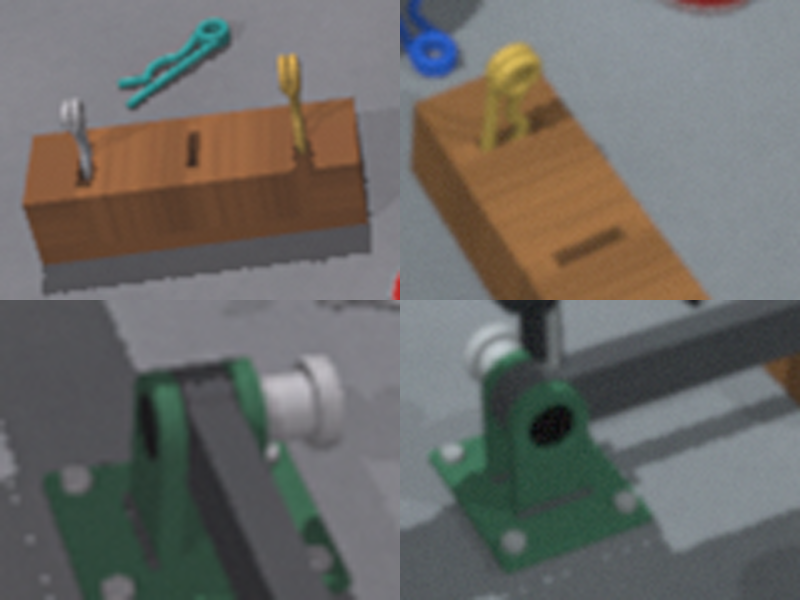

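Run:
```python
from h import *
np.set_printoptions(suppress=True,precision=4)
s=load('scene0'); d=load('side0')
print('rack',[atz(s,*p,.06)[:2] for p in((159.9,266.1),(256.2,254.4),(157.5,285.9),(259.8,275.4))])
print('eye',tri([(s,236.7,247.2),(d,379.5,301)]), atz(s,236.7,247.2,.115),atz(d,379.5,301,.115))
print('plate side',[atz(d,*p,.01)[:2] for p in((269,217.1),(293,251),(335,235.4))])
print('plate scene',[atz(s,*p,.01)[:2] for p in((348.6,255.6),(409,277.6))])
print('bore',atz(d,305.3,207.5,.078)); print('head',atz(s,406.5,240,.078))
```

```text
rack [array([ 0.4667, -0.3647]), array([ 0.5062, -0.139 ]), array([ 0.5343, -0.3753]), array([ 0.5822, -0.1481])]
eye [ 0.5262 -0.1837  0.1121] [ 0.5301 -0.1843  0.115 ] [ 0.5245 -0.1849  0.115 ]
plate side [array([0.5419, 0.2136]), array([0.526 , 0.0876]), array([0.6286, 0.0734])]
plate scene [array([0.5361, 0.0915]), array([0.6636, 0.1986])]
bore [0.5855 0.124  0.078 ]
head [0.6045 0.2151 0.078 ]
```

The crop confirms it: the yellow clip stands in the right-hand slot (scene about (237,247), side about (379,301)), leg to world −x and bow to +x. The pin head is drawn out at scene (406,240). Next I move to the far side of the head, closing the fingers on the way.

Call:
play_rows([
  [[0.03,0,0,0,0.01,-0.05,1],[0.06,0,0,0,0.02,-0.1,1],[0.09,0,0,0,0.03,-0.15,1],[0.131,0,0,0,0.04,-0.2,1],[0.131,0,0,0,0.053,-0.25,1]],
])

```text
clock: 0.6
position: [0.6013, 0.2465, 0.2479]
tool_rot: [-1.045, 1.57, -2.748]
force: [0.8, -0.3, 0.1]
gripper_width: 0.0124
```

Run:
```python
from h import *
np.set_printoptions(suppress=True,precision=4)
d=load('side0'); print('spanner',atz(d,205,217,0),atz(d,215,177,0))
s=st(); g=snap('wrist','w1'); R=np.array(g["R"]); print(-R.T@g["t"],R)
for p in ((0.589,0.148,.078),(0.5985,0.2125,.078)): print(proj(g,p))
```

```text
spanner [0.4254 0.3133 0.    ] [0.516  0.4438 0.    ]
0.6 [0.6013 0.2465 0.2479] [-1.045  1.57  -2.748] [ 0.79 -0.26  0.08] 0.012353660229115129
[0.6117 0.3221 0.3724] [[ 0.9914 -0.1312 -0.0001]
 [-0.1252 -0.9462  0.2983]
 [-0.0392 -0.2957 -0.9545]]
[317.7615 331.0798]
[318.9591 260.505 ]
```

View pics/w1.png

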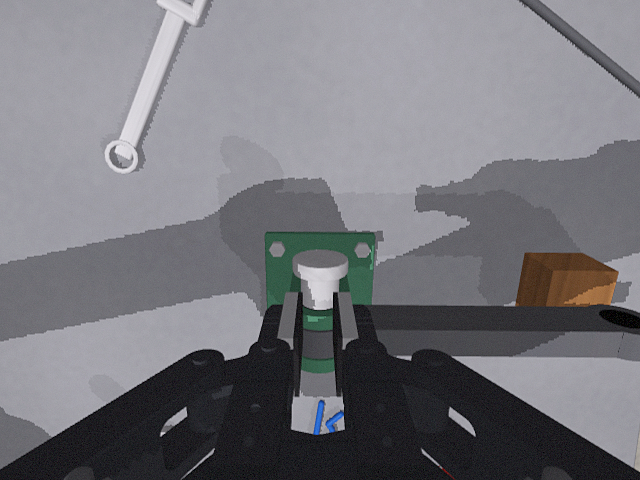

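Run:
```python
from h import *
np.set_printoptions(suppress=True,precision=4)
g=load('w1'); a=atz(g,265,233,.01); b=atz(g,377,233,.01); print(a,b,b-a)
ex=(b-a)/np.linalg.norm(b-a); ey=np.array([-ex[1],ex[0],0]); print('yaw',np.degrees(np.arctan2(ex[1],ex[0])))
c=(a+b)/2-ey*.065; print('centre',c)
for p in((320,251,.101),(293,264,.078),(348,264,.078)):
    h=atz(g,*p)-c; print('head xb yb',h@ex,h@ey)
```

```text
[0.5467 0.2227 0.01  ] [0.6557 0.2083 0.01  ] [ 0.109  -0.0144  0.    ]
yaw -7.535812324707794
centre [0.5926 0.151  0.01  ]
head xb yb -0.0015912333597733943 0.07787640621373691
head xb yb -0.02349373739411415 0.058644209595136
head xb yb 0.021501734093309095 0.0586446763167539
```

Call:
play_rows([
  [[0,0,0,0.05,0.001,-0.005,1],[0,0,0,0.1,0.001,-0.005,1],[0,0,0,0.163,0.001,-0.005,1],[0,0,0,0.163,0.001,0.005,1],[0,0,0,0.163,0.001,0.015,1]],
])

```text
clock: 1.15
position: [0.5975, 0.2285, 0.0812]
tool_rot: [-1.181, 1.563, -2.883]
force: [-0.7, 0.6, 0.2]
gripper_width: 0.0004
```

Call:
play_rows([
  [[0,0,0,0,0,0.006,1],[0,0,0,0,0,0.012,1],[0,0,0,0,0,0.018,1],[0,0,0,0,0,0.023,1]],
])

```text
clock: 1.55
position: [0.5987, 0.2081, 0.0874]
tool_rot: [2.7, 1.566, 0.999]
force: [-0.2, 5.1, -4.0]
gripper_width: -0.0
```

Call:
play_rows([
  [[0,0,0,0,0,0.003,1],[0,0,0,0,0,0.006,1],[0,0,0,0,0,0.006,1]],
])

```text
clock: 1.85
position: [0.5978, 0.2015, 0.0873]
tool_rot: [2.454, 1.567, 0.752]
force: [-1.3, 4.2, 1.2]
gripper_width: -0.0001
```

Call:
play_rows([
  [[0,0,0,0,0,0.002,1],[0,0,0,0,0,0.003,1],[0,0,0,0,0,0.003,1]],
])

```text
clock: 2.15
position: [0.5974, 0.1988, 0.0873]
tool_rot: [2.434, 1.567, 0.733]
force: [-1.9, 4.3, 2.0]
gripper_width: 0.0
```

Call:
play_rows([
  [[0,0,0,0,0,0.002,1],[0,0,0,0,0,0.002,1]],
])

```text
clock: 2.35
position: [0.5974, 0.1986, 0.0874]
tool_rot: [2.809, 1.564, 1.109]
force: [-1.2, 10.2, 1.1]
gripper_width: -0.0003
```

Call:
play_rows([
  [[0,0,0,0,0,0.001,1],[0,0,0,0,0,0.0015,1],[0,0,0,0,0,0.0015,1]],
])

```text
clock: 2.65
position: [0.5974, 0.1986, 0.0874]
tool_rot: [2.895, 1.561, 1.196]
force: [-0.5, 13.7, -0.0]
gripper_width: 0.0003
```

Pin is home: it stopped at yb = 49 mm (38 + 11 for the half finger) and the force is rising. Next I retreat, lift, and head for the clip while turning.

Call:
play_rows([
  [[0,0,0,0,0,-0.018,0.5],[0,0,0,-0.05,0,-0.02,0],[-0.14,0,0,-0.1,0,-0.02,0],[-0.28,0,0,-0.15,-0.005,-0.01,0],[-0.42,0,0,-0.165,-0.01,0.03,0]],
])

```text
clock: 3.15
position: [0.5856, 0.1682, 0.2572]
tool_rot: [1.33, 1.559, 0.058]
force: [0.3, -1.0, -0.2]
gripper_width: 0.0424
```

Run:
```python
from h import *
s=st(); print(s['joint_pos']); snap('side','s2')
R=Ro.from_euler('xyz',s["tool_rot"]).as_matrix()
print(R, R.T@(np.array([.527,-.184,.22])-s['position']))
```

```text
3.15 [0.5856 0.1682 0.2572] [1.33  1.559 0.058] [ 0.31 -0.99 -0.23] 0.042390144356806735
[ 1.59158558e-01  4.23348293e-01 -2.48284203e-02  1.11127241e+00
 -1.14963377e-03  1.43078966e+00]
[[ 1.13857404e-02  9.55521717e-01  2.94700888e-01]
 [ 6.63246292e-04  2.94712710e-01 -9.55585673e-01]
 [-9.99934960e-01  1.10755097e-02  2.72177618e-03]] [ 0.03631377 -0.16017797  0.31919683]
```

Call:
play_rows([
  [[-0.14,0,0,0,-0.02,0.04,-0.1],[-0.28,0,0,0,-0.04,0.085,-0.1],[-0.42,0,0,0.0,-0.065,0.13,-0.1],[-0.56,0,0,0.01,-0.085,0.175,-0.1],[-0.7,0,0,0.01,-0.11,0.22,-0.1]],
])

```text
clock: 3.7
position: [0.5421, -0.0648, 0.2407]
tool_rot: [-0.984, 1.569, -1.575]
force: [0.9, 1.1, -0.2]
gripper_width: 0.0467
```

Run:
```python
from h import *
s=st(); print(s['joint_pos'])
R=Ro.from_euler('xyz',s["tool_rot"]).as_matrix()
a=np.radians(79); Rt=np.array([[0,np.cos(a),np.sin(a)],[0,np.sin(a),-np.cos(a)],[-1,0,0]])
print(Ro.from_matrix(R.T@Rt).as_rotvec(), R.T@(np.array([.527,-.184,.20])-s['position']))
```

```text
3.7 [ 0.5421 -0.0648  0.2407] [-0.984  1.569 -1.575] [ 0.86  1.12 -0.24] 0.04667279305496369
[-0.25301526  0.32365402 -0.21618439  1.03040474 -0.00217352  0.33805858]
[-0.39908805  0.00085363  0.00209017] [ 0.04099538 -0.10733726  0.05381213]
```

Call:
play_rows([
  [[-0.13,0.0,0,0.01,-0.04,0.02,0],[-0.26,0,0,0.03,-0.08,0.04,0],[-0.385,0,0,0.04,-0.107,0.053,0],[-0.385,0,0,0.04,-0.107,0.053,0]],
])

```text
clock: 4.1
position: [0.5252, -0.1847, 0.1996]
tool_rot: [-2.223, 1.568, -2.439]
force: [-0.2, 1.3, 0.1]
gripper_width: 0.0428
```

Run:
```python
from h import *
s=st(); g=snap('wrist','w2')
a=g['frame'][:, :]; b=load('s2')['frame'][165:255,250:370]
cv2.imwrite('pics/m2.png',np.hstack([cv2.resize(a,(520,390)),cv2.resize(b,(280,390)[:1]+(210,),interpolation=cv2.INTER_CUBIC).copy() if 0 else cv2.copyMakeBorder(cv2.resize(b,(280,210),interpolation=cv2.INTER_CUBIC),0,180,0,0,0)]))
```

```text
4.1 [ 0.5252 -0.1847  0.1996] [-2.223  1.568 -2.439] [-0.15  1.34  0.13] 0.04282802028455171
```

View pics/m2.png

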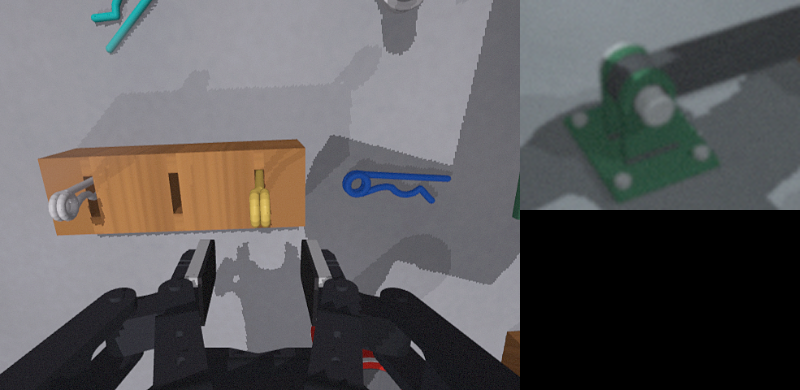

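Run:
```python
from h import *
np.set_printoptions(suppress=True,precision=4)
g=load('w2'); k=640/520
# refine eye by yellow mask
f=g['frame']; h=cv2.cvtColor(f,cv2.COLOR_BGR2HSV); m=cv2.inRange(h,(22,110,120),(35,255,255)); m[:,:280]=0;m[:,360:]=0;m[:170]=0;m[300:]=0
ys,xs=np.nonzero(m); print(xs.min(),xs.max(),ys.min(),ys.max())
for r in range(ys.min(),ys.max()+1,8): q=xs[ys==r]; print(r,q.min() if len(q) else 0,q.max() if len(q) else 0)
print('eye',tri([(g,260*k,205*k),(load('scene0'),236.7,247.2),(load('side0'),379.5,301)]),[proj(g,(.527,-.184,z)) for z in(.101,.115,.129)])
c=[atz(g,u*k,v*k,.06) for u,v in((57,235),(304,228),(40,157),(303,142))]; print(np.array(c))
for i,j in((0,1),(2,3)): print(np.degrees(np.arctan2(*(c[j]-c[i])[:2])),np.linalg.norm(c[j]-c[i]))
```

```text
307 332 209 279
209 317 321
217 315 323
225 314 320
233 311 327
241 308 330
249 308 331
257 308 331
265 308 331
273 309 331
eye [ 0.5253 -0.1834  0.1115] [array([319.2634, 251.256 ]), array([319.3218, 259.1661]), array([319.3877, 268.0862])]
[[ 0.5305 -0.376   0.06  ]
 [ 0.5722 -0.1519  0.06  ]
 [ 0.4592 -0.3611  0.06  ]
 [ 0.4947 -0.1393  0.06  ]]
10.54159025727259 0.22793976655702472
9.083928580987845 0.2245808017094618
```

Call:
play_rows([
  [[-0.017,0,0,0.045,0,0,0],[-0.017,0,0,0.0866,0.001,0,0],[-0.017,0,0,0.0866,0.001,0,1],[-0.017,0,0,0.0866,0.001,0,1],[-0.017,0,0,0.0866,0.001,0,1]],
], newtons=100)

```text
clock: 4.65
position: [0.5278, -0.1811, 0.1165]
tool_rot: [-1.069, 1.566, -1.262]
force: [-1.3, -3.4, -2.4]
gripper_width: 0.0126
```

Call:
play_rows([
  [[0,0,0,0,0,0,1],[0,0,0,0,0,0,1],[0,0,0,0,0,0,1]],
])

```text
clock: 4.95
position: [0.5279, -0.1811, 0.1157]
tool_rot: [-0.611, 1.567, -0.805]
force: [-0.1, -5.5, 0.9]
gripper_width: 0.0126
```

Call:
play_rows([
  [[0,0,0,-0.04,0,0,1],[0,0,0,-0.09,0,0,1],[0,0,0,-0.13,0,0,1],[0,0,0,-0.13,0,0,1],[0,0,0,-0.13,0,0,1]],
])

```text
clock: 5.45
position: [0.5274, -0.1792, 0.2451]
tool_rot: [0.479, 1.568, 0.286]
force: [-0.1, 0.9, -1.4]
gripper_width: 0.0129
```

Run:
```python
from h import *
s=st()
gs=[snap(n,n+'3') for n in('scene','side')]
p=s['position']; 
for g in gs: print(proj(g,p),proj(g,p-[0,0,.1]))
u=[proj(g,p-[0,0,.04]).astype(int) for g in gs]
im=[cv2.resize(g['frame'][v-60:v+60,w-50:w+50],(400,480),interpolation=cv2.INTER_CUBIC) for g,(w,v) in zip(gs,u)]
print(u); cv2.imwrite('pics/m3.png',np.hstack(im))
```

```text
5.45 [ 0.5274 -0.1792  0.2451] [0.479 1.568 0.286] [-0.06  0.89 -1.4 ] 0.01288779635337176
[230.56127493 199.25603678] [236.89588071 235.8046646 ]
[385.52323476 241.87345083] [380.01090617 286.22804503]
[array([233, 214]), array([383, 260])]
```

View pics/m3.png

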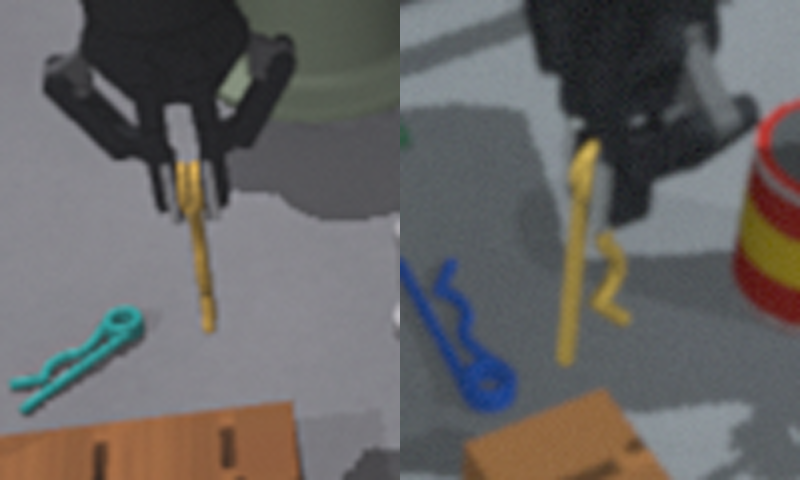

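Run:
```python
from h import *
s=st(); p=np.array(s['position'])
R=Ro.from_euler('xyz',s["tool_rot"]).as_matrix(); print(R.round(4))
e=tri([(load('scene3'),235.2,236.2),(load('side3'),374.2,290)])
print('end',e,'tool rel',R.T@(e-p))
q=tri([(load('scene3'),183+188/4,154+178/4),(load('side3'),333+187/4,200+165/4)]); print('eye?',q,R.T@(q-p))
# leg slope from side in image: predicted with vertical
d=load('side3'); x=e; print(proj(d,e),proj(d,e+[0,0,.06]))
```

```text
5.55 [ 0.5259 -0.1788  0.2427] [2.435 1.568 2.241] [ 0.19 -0.57 -1.9 ] 0.012251772033863198
[[-0.0018  0.1919  0.9814]
 [ 0.0022  0.9814 -0.1919]
 [-1.      0.0019 -0.0022]]
end [ 0.51795736 -0.17967096  0.13950451] tool rel [ 0.1032455  -0.00253827 -0.00738844]
eye? [ 0.52104059 -0.17688159  0.24505329] [-0.00230209  0.00098646 -0.00512666]
[375.52548584 291.29605569] [378.44402689 265.99971226]
```

The clip is held upright, with its leg end about 103 mm below the TCP. Next I carry it over to the hitch.

Call:
play_rows([
  [[-0.02,0,0,0,0.045,0,1],[-0.04,0,0,0,0.09,0,1],[-0.062,0,0,0,0.135,0.005,1],[-0.062,0,0,0,0.18,0.005,1],[-0.062,0,0,0,0.22,0.01,1]],
])

```text
clock: 6.05
position: [0.5773, 0.0367, 0.2419]
tool_rot: [2.958, 1.566, 2.828]
force: [1.3, -0.6, -1.2]
gripper_width: 0.0125
```

Call:
play_rows([
  [[0,0,0,0,0.04,-0.004,1],[0,0,0,0.0,0.08,-0.004,1],[0,0,0,0.01,0.08,-0.004,1],[0,0,0,0.01,0.08,-0.004,1]],
])

```text
clock: 6.45
position: [0.5833, 0.1149, 0.2308]
tool_rot: [-2.963, 1.565, -3.093]
force: [0.7, 0.0, -1.9]
gripper_width: 0.0124
```

Run:
```python
from h import *
s=st(); g=snap('wrist','w4'); snap('side','side4')
b=np.array([.591,.150,0]);ey=np.array([.131,.991,0])
for p in (b-.035*ey+[0,0,.094],b-.026*ey+[0,0,.105]): print(proj(g,p))
b=load('side4')['frame'][150:270,240:380]
cv2.imwrite('pics/m4.png',np.hstack([cv2.resize(g['frame'][160:460,170:470],(400,400)),cv2.copyMakeBorder(cv2.resize(b,(400,343),interpolation=cv2.INTER_CUBIC),0,57,0,0,0)]))
```

```text
6.45 [0.5833 0.1149 0.2308] [-2.963  1.565 -3.093] [ 0.74  0.01 -1.94] 0.012424997526168068
[318.57317985 236.30492829]
[331.79050941 240.9504497 ]
```

View pics/m4.png

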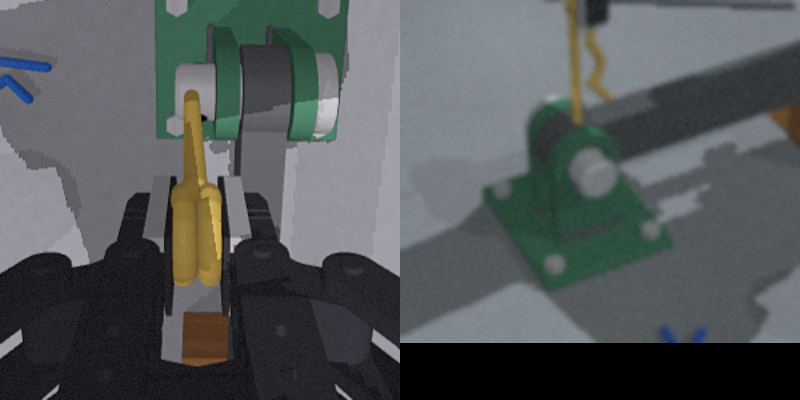

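Run:
```python
from h import *
np.set_printoptions(suppress=True,precision=4)
s=st(); g=load('w4'); p=np.array(s['position']); R=Ro.from_euler('xyz',s["tool_rot"]).as_matrix(); print(R)
b=np.array([.591,.150,0]);ex=np.array([.9914,-.131,0]);ey=np.array([.131,.9914,0])
t=atz(g,313.5,232,p[2]-.101); print('tip',t,'tool',R.T@(t-p),'bracket',(t-b)@ex,(t-b)@ey)
for th in (25,35,45,55):
    a=np.radians(th); X=b-.035*ey+.016*np.sin(a)*ex+[0,0,.078+.016*np.cos(a)]; print(th,proj(g,X))
for yb in(-.026,-.05): print(yb,proj(g,b+yb*ey+[0,0,.094]))
# known edges in wrist: cheek tops -y face etc
crop=g['frame'][205:275,285:345]; cv2.imwrite('pics/m5.png',cv2.resize(crop,(600,700)[:1]+(700,),interpolation=cv2.INTER_CUBIC)[:600])
```

```text
6.55 [0.5842 0.1133 0.2325] [-2.928  1.567 -3.06 ] [-0.67  0.26 -0.84] 0.01237940743848622
[[-0.0034  0.1317  0.9913]
 [-0.0003  0.9913 -0.1317]
 [-1.     -0.0007 -0.0033]]
tip [0.5722 0.114  0.1315] tool [ 0.101  -0.0008 -0.0116] bracket -0.013914397191591793 -0.03818350071433604
25 [318.5208 244.7261]
35 [318.507  247.3098]
45 [318.4935 249.3194]
55 [318.4807 250.703 ]
-0.026 [331.2344 236.3364]
-0.05 [297.4195 236.259 ]
```

View pics/m5.png

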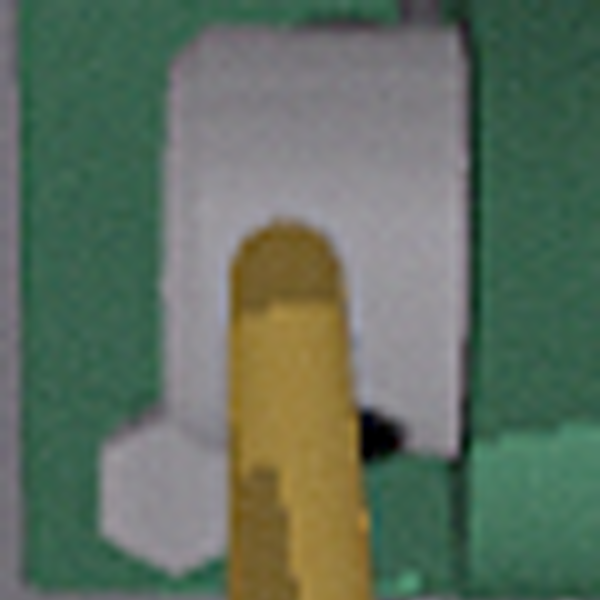

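The pin end stub is clear in the wrist view. The dark hole mouth shows beside the leg at wrist px (323,248), which puts the hole about 40° off the top toward bracket +x. The leg's tip sits about 3 mm too far toward −y. I plan to tilt the clip in line with the hole, insert it, then turn it upright about the pin's axis.

```bash
cat > plan.py <<'E'
from h import *
np.set_printoptions(suppress=True,precision=4)
B=np.array([.591,.150,0]);EX=np.array([.9914,-.131,0]);EY=np.array([.131,.9914,0]);EZ=np.array([0,0,1.])
TIP=np.array([.101,-.0008,-.0112])
def cur(n=6):
    P=[];Q=[]
    for i in range(n):
        s=sense(); P.append(s['position']); Q.append(s['tool_rot']); grab_frame('side')
    R=Ro.from_euler('xyz',Q).mean().as_matrix(); return np.mean(P,0),R,sense()
def tipb(p,R):
    t=p+R@TIP-B; return np.array([t@EX,t@EY,t@EZ-.078])*1000, np.degrees(np.arctan2(-R[:,0]@EX,-R[:,0]@EZ))
def target(th,rho,yb=-.035,dx=0):
    a=np.radians(th); u=np.sin(a)*EX+np.cos(a)*EZ; w=np.cos(a)*EX-np.sin(a)*EZ
    R=np.stack([-u,EY,w],1); tip=B+yb*EY+.078*EZ+rho*u+dx*w
    return tip-R@TIP,R
def go(ts,n=6):
    p,R,s=cur(n); print('tip b(mm rel axis),tilt',*tipb(p,R),'F',np.round(s['force'],1),s['clock'],'j',np.round(s['joint_pos'],2),'y tilt',R[:,0]@EY)
    for t in ts:
        q,Q=target(*t); print(t,'rot',Ro.from_matrix(R.T@Q).as_rotvec(),'shift',R.T@(q-p))
E
python3 -c "
from plan import *
go([(t,.050) for t in(8,16,24,32,40)])"
```

```text
tip b(mm rel axis),tilt [-12.3983 -38.3498  54.6293] 0.06082821391773597 F [ 0.5  0.6 -0.6] 6.85 j [ 0.07  0.42 -0.09  1.06  0.    0.2 ] y tilt -0.00022007912258898928
(8, 0.05) rot [-0.0016  0.1386  0.0001] shift [0.0076 0.0034 0.0332]
(16, 0.05) rot [-0.0016  0.2782 -0.    ] shift [0.0135 0.0034 0.0535]
(24, 0.05) rot [-0.0016  0.4178 -0.0001] shift [0.0221 0.0035 0.0728]
(32, 0.05) rot [-0.0016  0.5574 -0.0002] shift [0.0334 0.0035 0.0906]
(40, 0.05) rot [-0.0016  0.6971 -0.0003] shift [0.047  0.0035 0.1068]
```

Call:
play_rows([
  [[0,0.139,0,0.004,0.003,0.033,1],[0,0.278,0,0.0135,0.0032,0.0535,1],[0,0.418,0,0.022,0.0033,0.073,1],[0,0.557,0,0.0334,0.0033,0.0906,1],[0,0.697,0,0.047,0.0033,0.1068,1]],
])

```text
clock: 7.35
position: [0.6895, 0.1059, 0.1929]
tool_rot: [3.138, 1.12, 3.005]
force: [2.2, 0.2, -0.3]
gripper_width: 0.0127
```

```bash
python3 -c "
from plan import *
go([(40,.030),(42,.022)])
g=snap('wrist','w6'); h=snap('side','side6')
b=np.array(B);
for th in(35,40,45):
  a=np.radians(th); print(th,proj(g,B-.035*EY+.016*np.sin(a)*EX+[0,0,.078+.016*np.cos(a)]))
cv2.imwrite('pics/m6.png',np.hstack([cv2.resize(g['frame'][160:400,200:440],(400,400)),cv2.resize(h['frame'][160:240,270:350],(400,400),interpolation=cv2.INTER_CUBIC)]))
"
```

```text
tip b(mm rel axis),tilt [ 48.2409 -31.5638  21.862 ] 26.24041128408654 F [0.1 0.2 0.1] 7.65 j [0.02 1.11 1.01 1.91 0.07 0.14] y tilt 0.0010215904410151855
(40, 0.03) rot [-0.0013  0.2402 -0.0012] shift [ 0.0174 -0.0033 -0.0028]
(42, 0.022) rot [-0.0013  0.2751 -0.0012] shift [ 0.0266 -0.0033 -0.0006]
35 [309.327  176.4724]
40 [309.3463 178.4502]
45 [309.3684 180.3461]
```

View pics/m6.png

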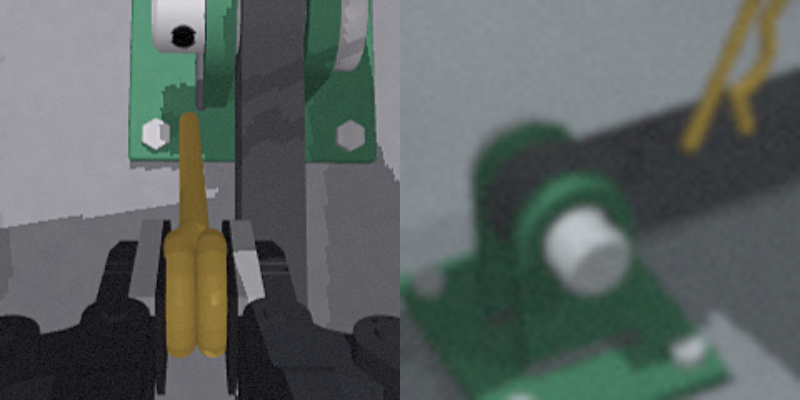

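The hole is now plainly visible at wrist px (310,182), between 45° and 50° off toward +x. The arm reached only 26° of tilt because j4 is near its limit. So I'll enter at less tilt and sweep the pin round with the tip.

```bash
cat >> plan.py <<'E'
def target(th,rho,tilt,yb=-.035):
    a=np.radians(th); u=np.sin(a)*EX+np.cos(a)*EZ; tip=B+yb*EY+.078*EZ+rho*u
    a=np.radians(tilt); u=np.sin(a)*EX+np.cos(a)*EZ; w=np.cos(a)*EX-np.sin(a)*EZ
    R=np.stack([-u,EY,w],1); return tip-R@TIP,R
E
python3 -c "
from plan import *
g=load('w6'); f=g['frame']; h=cv2.cvtColor(f,cv2.COLOR_BGR2HSV)
for c in (298,300,302): print('col',c,[(r,tuple(f[r,c])) for r in range(184,198,1)])
print('limb',[ (th,proj(g,B-.042*EY+.016*np.sin(np.radians(th))*EX+[0,0,.078+.016*np.cos(np.radians(th))]).round(1)) for th in(60,80,90,100,110,120)])
gr=cv2.cvtColor(f,cv2.COLOR_BGR2GRAY)[168:195,300:320]; ys,xs=np.nonzero(gr<60); print('hole',xs.mean()+300,ys.mean()+168,xs.min()+300,xs.max()+300,ys.min()+168,ys.max()+168)
print([ (t,proj(g,B-.035*EY+.0155*np.sin(np.radians(t))*EX+[0,0,.078+.0155*np.cos(np.radians(t))]).round(1)) for t in(45,50,55)])
p,R,s=cur(3); print('tip proj',proj(g,p+R@TIP)); go([(48,.035,30),(48,.025,30)],3)
"
```

```text
col 298 [(184, (np.uint8(144), np.uint8(140), np.uint8(140))), (185, (np.uint8(140), np.uint8(136), np.uint8(137))), (186, (np.uint8(133), np.uint8(129), np.uint8(130))), (187, (np.uint8(131), np.uint8(126), np.uint8(127))), (188, (np.uint8(126), np.uint8(121), np.uint8(120))), (189, (np.uint8(122), np.uint8(114), np.uint8(119))), (190, (np.uint8(114), np.uint8(106), np.uint8(111))), (191, (np.uint8(111), np.uint8(117), np.uint8(102))), (192, (np.uint8(113), np.uint8(144), np.uint8(85))), (193, (np.uint8(122), np.uint8(151), np.uint8(91))), (194, (np.uint8(117), np.uint8(147), np.uint8(84))), (195, (np.uint8(115), np.uint8(144), np.uint8(79))), (196, (np.uint8(122), np.uint8(150), np.uint8(91))), (197, (np.uint8(116), np.uint8(144), np.uint8(86)))]
col 300 [(184, (np.uint8(144), np.uint8(140), np.uint8(141))), (185, (np.uint8(136), np.uint8(132), np.uint8(135))), (186, (np.uint8(133), np.uint8(128), np.uint8(131))), (187, (np.uint8(128), np.uint8(123), np.uint8(123))), (188, (np.uint8(129), np.uint8(122), np.uint8(123))), (189, (np.uint8(121), np.uint8(116), np.uint8(115))), (190, (n
[... 1137 characters left out ...]
t8(118), np.uint8(144), np.uint8(88)))]
limb [(60, array([299.2, 185.4])), (80, array([299.5, 190.2])), (90, array([299.7, 191.6])), (100, array([299.8, 192.3])), (110, array([300. , 192.3])), (120, array([300.2, 191.6]))]
hole 309.5 181.77142857142857 303 316 176 188
[(45, array([309.4, 180. ])), (50, array([309.4, 181.7])), (55, array([309.4, 183.4]))]
tip proj [316.3809 229.1794]
tip b(mm rel axis),tilt [ 48.3908 -30.3401  31.7635] 25.610841294044814 F [ 0.2  0.7 -0.8] 8.05 j [0.02 1.11 1.01 1.91 0.07 0.14] y tilt 0.0016904370054993054
(48, 0.035, 30) rot [ 0.0009  0.0766 -0.0017] shift [ 0.0183 -0.0045 -0.0089]
(48, 0.025, 30) rot [ 0.0009  0.0766 -0.0017] shift [ 0.0276 -0.0045 -0.0127]
```

```bash
sed -i 's/^TIP=.*/TIP=np.array([.101,-.0022,-.0112])/' plan.py; python3 -c "
from plan import *
for i in range(4):
  s=sense(); print(s['clock'],s['position'],s['tool_rot'],s['joint_velocities']); grab_frame('side')
go([(50,.035,26),(50,.025,26),(50,.035,22)],4)
"
```

```text
8.05 [0.6884 0.1071 0.1944] [3.1379 1.122  3.0068] [-0.0016  0.0252  0.0059  0.0009 -0.0002  0.0002]
8.1 [0.6883 0.1071 0.1938] [3.1383 1.1212 3.0071] [-0.0012  0.0186  0.007   0.0013 -0.0003 -0.0021]
8.15 [0.6883 0.107  0.1933] [3.1384 1.1205 3.0071] [-0.0007  0.0175  0.0054  0.0019  0.0005 -0.0001]
8.2 [0.6883 0.107  0.1928] [3.1386 1.12   3.0072] [-0.0013  0.013   0.0036 -0.001   0.0007  0.0013]
tip b(mm rel axis),tilt [ 47.9757 -32.0363  28.2954] 25.86141360490163 F [-1.4  0.2 -1. ] 8.45 j [0.02 1.12 1.01 1.91 0.07 0.14] y tilt 0.0012279042274853866
(50, 0.035, 26) rot [ 0.0002  0.0024 -0.0012] shift [ 0.0145 -0.0029 -0.0163]
(50, 0.025, 26) rot [ 0.0002  0.0024 -0.0012] shift [ 0.0236 -0.0029 -0.0204]
(50, 0.035, 22) rot [ 0.0002 -0.0674 -0.0012] shift [ 0.0139 -0.0029 -0.0233]
```

Call:
play_rows([
  [[0,0,0,0.005,-0.0015,-0.006,1],[0,0,0,0.01,-0.0029,-0.012,1],[0,0,0,0.0145,-0.0029,-0.0163,1],[0,0,0,0.0145,-0.0029,-0.0163,1],[0,0,0,0.0145,-0.0029,-0.0163,1]],
])

```text
clock: 8.95
position: [0.6672, 0.1069, 0.1867]
tool_rot: [3.139, 1.12, 3.007]
force: [0.1, 0.1, -1.5]
gripper_width: 0.0123
```

```bash
python3 -c "
from plan import *
for i in range(4):
  s=sense(); print(s['clock'],s['position'],s['tool_rot'],s['joint_velocities']); grab_frame('side')
go([(52,.026,26),(52,.026,30)],4)
g=snap('wrist','w7'); p,R,s=cur(1); print('tip proj',proj(g,p+R@TIP))
f=g['frame']; hs=cv2.cvtColor(f,cv2.COLOR_BGR2HSV); m=cv2.inRange(hs,(18,110,60),(35,255,255)); m[:,:290]=0; m[:,345:]=0; ys,xs=np.nonzero(m); t=ys.min(); 
print('tip row',t,[(r,xs[ys==r].min(),xs[ys==r].max()) for r in range(t,t+16,3)])
"
```

```text
8.95 [0.6672 0.1069 0.1867] [3.1387 1.1197 3.0073] [-0.0004  0.0094  0.0148  0.001  -0.      0.0001]
9.0 [0.6674 0.1068 0.1865] [3.1387 1.1199 3.0073] [-0.0024  0.0062  0.0078 -0.0019  0.     -0.0001]
9.05 [0.6675 0.1068 0.1864] [3.1387 1.12   3.0072] [ 0.0013  0.0033  0.0018 -0.0005  0.0004  0.0004]
9.1 [0.6675 0.1068 0.1863] [3.1387 1.1199 3.0073] [-0.0003 -0.0001 -0.0018 -0.0022  0.0008 -0.0006]
tip b(mm rel axis),tilt [ 27.3012 -34.9126  22.2826] 25.84272576781108 F [ 0.4  0.3 -0.1] 9.35 j [0.02 1.03 0.81 1.8  0.07 0.14] y tilt 0.0013114017111322332
(52, 0.026, 26) rot [ 0.0002  0.0028 -0.0013] shift [ 0.0087  0.     -0.0031]
(52, 0.026, 30) rot [ 0.0002  0.0726 -0.0013] shift [0.0097 0.     0.0039]
tip proj [313.6214 228.8669]
tip row 228 [(228, np.int64(310), np.int64(316)), (231, np.int64(308), np.int64(318)), (234, np.int64(308), np.int64(318)), (237, np.int64(308), np.int64(319)), (240, np.int64(308), np.int64(319)), (243, np.int64(308), np.int64(319))]
```

Call:
play_rows([
  [[0,0.059,0,0.003,0,0.005,1],[0,0.118,0,0.007,0,0.01,1],[0,0.177,0,0.0122,0,0.0142,1],[0,0.177,0,0.0122,0,0.0142,1],[0,0.177,0,0.0122,0,0.0142,1]],
])

```text
clock: 9.95
position: [0.6879, 0.1103, 0.1227]
tool_rot: [3.13, 1.007, 2.995]
force: [1.7, 0.2, -0.7]
gripper_width: 0.0122
```

```bash
python3 -c "
from plan import *
go([(52,.018,38),(52,.014,38),(52,.010,38)],6)
g=snap('wrist','w8'); p,R,s=cur(1); print('tip proj',proj(g,p+R@TIP))
f=g['frame']; hs=cv2.cvtColor(f,cv2.COLOR_BGR2HSV); m=cv2.inRange(hs,(18,110,60),(35,255,255)); m[:,:290]=0; m[:,345:]=0; ys,xs=np.nonzero(m); t=ys.min(); 
print('tip row',t,[(r,xs[ys==r].min(),xs[ys==r].max()) for r in range(t,t+16,3)])
print([(t,proj(g,B-.035*EY+.0155*np.sin(np.radians(t))*EX+[0,0,.078+.0155*np.cos(np.radians(t))]).round(1)) for t in(45,50,55)])
cv2.imwrite('pics/m8.png',cv2.resize(f[170:260,265:385],(800,600),interpolation=cv2.INTER_CUBIC))
"
```

```text
tip b(mm rel axis),tilt [ 40.0343 -27.4709 -30.4139] 31.846915595719775 F [ 0.2 -0.5 -0.8] 10.25 j [0.02 1.36 1.35 2.1  0.09 0.13] y tilt 0.008780874160619859
(52, 0.018, 38) rot [ 0.0005  0.1074 -0.0088] shift [-0.0199 -0.0065 -0.0331]
(52, 0.014, 38) rot [ 0.0005  0.1074 -0.0088] shift [-0.0161 -0.0065 -0.0345]
(52, 0.01, 38) rot [ 0.0005  0.1074 -0.0088] shift [-0.0124 -0.0065 -0.0358]
tip proj [313.5472 228.7464]
tip row 227 [(227, np.int64(312), np.int64(315)), (230, np.int64(309), np.int64(318)), (233, np.int64(308), np.int64(318)), (236, np.int64(308), np.int64(319)), (239, np.int64(308), np.int64(319)), (242, np.int64(308), np.int64(319))]
[(45, array([298.7, 154. ])), (50, array([298.7, 156.5])), (55, array([298.8, 158.8]))]
```

View pics/m8.png

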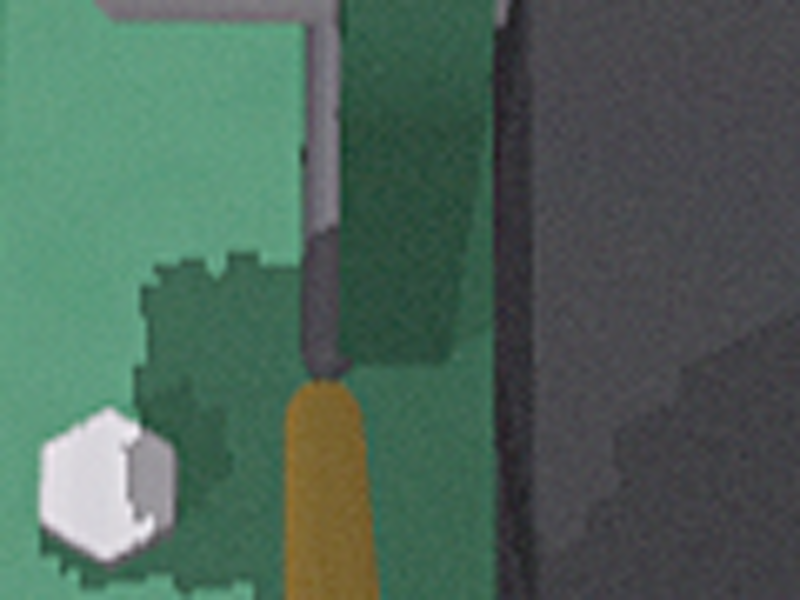

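Joint limits made the arm sink. Forces stayed at zero, so nothing was touched. I back up to a smaller tilt and stay below it.

```bash
python3 -c "
from plan import *
go([(53,.070,31),(50,.060,26),(50,.040,24)],3)
"
```

```text
tip b(mm rel axis),tilt [ 40.7121 -27.2786 -28.9262] 31.696627972000947 F [-0.2 -0.6 -0.8] 10.5 j [0.02 1.36 1.35 2.1  0.09 0.13] y tilt 0.009022104319163712
(53, 0.07, 31) rot [ 0.0003 -0.0121 -0.009 ] shift [-0.0686 -0.0062 -0.0256]
(50, 0.06, 26) rot [-0.0001 -0.0994 -0.009 ] shift [-0.0608 -0.0063 -0.0411]
(50, 0.04, 24) rot [-0.0002 -0.1343 -0.009 ] shift [-0.0418 -0.0064 -0.0509]
```

Call:
play_rows([
  [[0,-0.04,-0.003,-0.02,-0.002,-0.008,1],[0,-0.08,-0.006,-0.045,-0.004,-0.022,1],[0,-0.1,-0.009,-0.061,-0.0063,-0.041,1],[0,-0.134,-0.009,-0.045,-0.0064,-0.05,1],[0,-0.134,-0.009,-0.042,-0.0064,-0.051,1]],
])

```text
clock: 11.0
position: [0.6641, 0.107, 0.1906]
tool_rot: [-3.139, 1.146, 3.012]
force: [0.2, -0.9, -2.4]
gripper_width: 0.0123
```

```bash
python3 -c "
from plan import *
go([(52,.026,24),(52,.020,24),(52,.015,24),(52,.012,24)],6)
g=snap('wrist','w9'); p,R,s=cur(1); print('tip proj',proj(g,p+R@TIP))
f=g['frame']; hs=cv2.cvtColor(f,cv2.COLOR_BGR2HSV); m=cv2.inRange(hs,(18,110,60),(35,255,255)); m[:,:290]=0; m[:,345:]=0; ys,xs=np.nonzero(m); t=ys.min(); 
print('tip row',t,[(r,xs[ys==r].min(),xs[ys==r].max()) for r in range(t,t+10,3)])
gr=cv2.cvtColor(f,cv2.COLOR_BGR2GRAY); q=proj(g,B-.035*EY+.0155*np.sin(.87)*EX+[0,0,.078+.01]).astype(int); print(q)
c=gr[q[1]-14:q[1]+16,q[0]-10:q[0]+10]; ys,xs=np.nonzero(c<60); print('hole',xs.mean()+q[0]-10,ys.mean()+q[1]-14,len(xs))
print([(t,proj(g,B-.035*EY+.0155*np.sin(np.radians(t))*EX+[0,0,.078+.0155*np.cos(np.radians(t))]).round(1)) for t in(45,50,55)])
"
```

```text
tip b(mm rel axis),tilt [ 28.8771 -35.1099  25.4231] 24.196799382285462 F [-0.1  0.5 -0.6] 11.3 j [0.02 0.99 0.76 1.75 0.06 0.14] y tilt -0.00040107587533051714
(52, 0.026, 24) rot [-0.0003 -0.0034  0.0004] shift [ 0.012   0.0001 -0.0041]
(52, 0.02, 24) rot [-0.0003 -0.0034  0.0004] shift [ 0.0173  0.0001 -0.0069]
(52, 0.015, 24) rot [-0.0003 -0.0034  0.0004] shift [ 0.0217  0.0001 -0.0093]
(52, 0.012, 24) rot [-0.0003 -0.0034  0.0004] shift [ 0.0244  0.0001 -0.0107]
tip proj [313.576  229.0294]
tip row 227 [(227, np.int64(312), np.int64(314)), (230, np.int64(309), np.int64(317)), (233, np.int64(308), np.int64(318)), (236, np.int64(308), np.int64(319))]
[313 202]
hole 313.9503546099291 202.4822695035461 141
[(45, array([313.9, 201.2])), (50, array([313.9, 202.9])), (55, array([314. , 204.5]))]
```

```bash
cat >> plan.py <<'E'
def sph(th,rc,tilt): # sphere-end centre at polar th,rc -> tip polar
    a,b=np.radians(th),np.radians(tilt); x=rc*np.sin(a)-.0035*np.sin(b); z=rc*np.cos(a)-.0035*np.cos(b)
    return (np.degrees(np.arctan2(x,z)),np.hypot(x,z),tilt,-.0347)
def gos(ts,n=4): go([sph(*t) for t in ts],n)
E
python3 -c "
from plan import *
gos([(50,.027,24),(50,.022,24),(50,.018,24),(50,.015,24),(46,.013,24)],2)
"
```

```text
tip b(mm rel axis),tilt [ 30.9791 -35.1205  24.2438] 24.120863602263945 F [-0.5  0.4 -0.7] 11.5 j [0.02 0.99 0.76 1.75 0.06 0.14] y tilt -3.938070866215532e-05
(np.float64(53.680184365942395), np.float64(0.02390351282237524), 24, -0.0347) rot [-0.0006 -0.0021  0.    ] shift [ 0.014   0.0004 -0.0068]
(np.float64(54.65230443069639), np.float64(0.01891654611365215), 24, -0.0347) rot [-0.0006 -0.0021  0.    ] shift [ 0.0185  0.0004 -0.009 ]
(np.float64(55.89719342225726), np.float64(0.014933249819322815), 24, -0.0347) rot [-0.0006 -0.0021  0.    ] shift [ 0.0221  0.0004 -0.0107]
(np.float64(57.37482823251885), np.float64(0.011953101067864666), 24, -0.0347) rot [-0.0006 -0.0021  0.    ] shift [ 0.0248  0.0004 -0.012 ]
(np.float64(53.65508887883102), np.float64(0.009842574319476705), 24, -0.0347) rot [-0.0006 -0.0021  0.    ] shift [ 0.0262  0.0004 -0.0137]
```

Call:
play_rows([
  [[0,0,0,0.007,0.0004,-0.0034,1],[0,0,0,0.014,0.0004,-0.0068,1],[0,0,0,0.0165,0.0004,-0.008,1],[0,0,0,0.0165,0.0004,-0.008,1],[0,0,0,0.0165,0.0004,-0.008,1]],
])

```text
clock: 12.0
position: [0.6541, 0.1089, 0.1786]
tool_rot: [-3.141, 1.15, 3.011]
force: [-0.4, 0.4, -2.3]
gripper_width: 0.0125
```

```bash
python3 -c "
from plan import *
gos([(50,.020,24),(50,.018,24),(50,.016,24),(50,.014,24),(46,.013,24)],3)
gos([(50,.020,24),(50,.014,24)],3)
"
```

```text
tip b(mm rel axis),tilt [ 16.4714 -34.7196  13.0483] 24.126393482972635 F [0.  0.6 0. ] 12.15 j [0.03 0.95 0.65 1.68 0.06 0.14] y tilt -0.00015930925928870493
(np.float64(55.201499532268414), np.float64(0.016923913067553753), 24, -0.0347) rot [-0.0005 -0.0022  0.0002] shift [ 0.0041  0.     -0.0012]
(np.float64(55.89719342225726), np.float64(0.014933249819322815), 24, -0.0347) rot [-0.0005 -0.0022  0.0002] shift [ 0.0059  0.     -0.0021]
(np.float64(56.806706366532694), np.float64(0.012945465106147917), 24, -0.0347) rot [-0.0005 -0.0022  0.0002] shift [ 0.0077  0.     -0.0029]
(np.float64(58.04574280257866), np.float64(0.010962124951973573), 24, -0.0347) rot [-0.0005 -0.0022  0.0002] shift [ 0.0095  0.     -0.0038]
(np.float64(53.65508887883102), np.float64(0.009842574319476705), 24, -0.0347) rot [-0.0005 -0.0022  0.0002] shift [ 0.0101  0.     -0.0051]
tip b(mm rel axis),tilt [ 16.4166 -34.7174  13.008 ] 24.127042561550176 F [-0.6 -0.3 -0.8] 12.3 j [0.03 0.95 0.65 1.68 0.06 0.14] y tilt -0.00011364633044063516
(np.float64(55.201499532268414), np.float64(0.016923913067553753), 24, -0.0347) rot [-0.0005 -0.0022  0.0001] shift [ 0.0041  0.     -0.0012]
(np.float64(58.04574280257866), np.float64(0.010962124951973573), 24, -0.0347) rot [-0.0005 -0.0022  0.0001] shift [ 0.0095  0.     -0.0038]
```

Call:
play_rows([
  [[0,0,0,0.0041,0,-0.0012,1],[0,0,0,0.0059,0,-0.0021,1],[0,0,0,0.0059,0,-0.0021,1]],
])

```text
clock: 12.6
position: [0.649, 0.1096, 0.1737]
tool_rot: [-3.14, 1.148, 3.011]
force: [0.7, 0.1, -1.8]
gripper_width: 0.0124
```

Call:
play_rows([
  [[0,0,0,0.0009,0,-0.0004,1],[0,0,0,0.0018,0,-0.0008,1],[0,0,0,0.0018,0,-0.0008,1]],
])

```text
clock: 12.9
position: [0.6479, 0.1097, 0.1726]
tool_rot: [-3.141, 1.149, 3.011]
force: [-0.1, -0.0, -1.0]
gripper_width: 0.0125
```

Call:
play_rows([
  [[0,0,0,0.0009,0,-0.0004,1],[0,0,0,0.0018,0,-0.0008,1],[0,0,0,0.0018,0,-0.0008,1]],
])

```text
clock: 13.2
position: [0.6464, 0.1099, 0.1712]
tool_rot: [-3.14, 1.149, 3.011]
force: [-0.4, 0.4, -0.4]
gripper_width: 0.0126
```

```bash
python3 -c "
from plan import *
gos([(46,.013,24),(40,.012,24),(34,.011,24),(28,.010,24)],4)
"
```

```text
tip b(mm rel axis),tilt [  8.7372 -34.721    5.7269] 24.160568265033238 F [ 0.4  0.1 -1.7] 13.4 j [0.03 0.94 0.6  1.65 0.06 0.15] y tilt -0.00022673595253556306
(np.float64(53.65508887883102), np.float64(0.009842574319476705), 24, -0.0347) rot [-0.0005 -0.0028  0.0002] shift [ 0.0002  0.     -0.0011]
(np.float64(46.37441021555653), np.float64(0.008689304778932616), 24, -0.0347) rot [-0.0005 -0.0028  0.0002] shift [ 0.0007  0.     -0.0026]
(np.float64(38.600412738433484), np.float64(0.007577585566528428), 24, -0.0347) rot [-0.0005 -0.0028  0.0002] shift [ 0.0014  0.     -0.004 ]
(np.float64(30.1482705823707), np.float64(0.006513103444734492), 24, -0.0347) rot [-0.0005 -0.0028  0.0002] shift [ 0.0023  0.     -0.0052]
```

The tip is about 5 mm inside the pin's surface with no force, so it's in the mouth. Next I sweep the pin round.

Call:
play_rows([
  [[0,0,0,0.0002,0,-0.0011,1],[0,0,0,0.0007,0,-0.0026,1],[0,0,0,0.0014,0,-0.004,1],[0,0,0,0.0023,0,-0.0052,1],[0,0,0,0.0023,0,-0.0052,1]],
])

```text
clock: 13.9
position: [0.6411, 0.1106, 0.1714]
tool_rot: [-3.141, 1.15, 3.011]
force: [3.0, 0.3, -1.3]
gripper_width: 0.0128
```

```bash
python3 -c "
from plan import *
gos([(24,.008,24),(24,.004,24),(18,.004,18),(12,.004,12),(6,.004,6),(0,.004,0)],4)
"
```

```text
tip b(mm rel axis),tilt [  3.1859 -34.7363   5.8065] 24.138292557205947 F [ 2.4 -0.4 -1.4] 14.1 j [0.03 0.92 0.57 1.63 0.07 0.15] y tilt -0.0002088101327460956
(np.float64(24.000000000000004), np.float64(0.0045), 24, -0.0347) rot [-0.0005 -0.0024  0.0002] shift [ 0.0021  0.     -0.0008]
(np.float64(24.000000000000018), np.float64(0.0005), 24, -0.0347) rot [-0.0005 -0.0024  0.0002] shift [ 0.0061  0.     -0.0008]
(np.float64(18.0), np.float64(0.0005000000000000001), 18, -0.0347) rot [-0.0005 -0.1071  0.0002] shift [ 0.0055  0.     -0.0114]
(np.float64(12.000000000000002), np.float64(0.0005000000000000001), 12, -0.0347) rot [-0.0004 -0.2118  0.0003] shift [ 0.006   0.     -0.0221]
(np.float64(5.999999999999997), np.float64(0.0005000000000000004), 6, -0.0347) rot [-0.0004 -0.3166  0.0003] shift [ 0.0077  0.     -0.0327]
(np.float64(0.0), np.float64(0.0005), 0, -0.0347) rot [-0.0004 -0.4213  0.0003] shift [ 0.0104  0.     -0.043 ]
```

Call:
play_rows([
  [[0,0,0,0.001,0,-0.0008,1],[0,0,0,0.002,0,-0.0008,1],[0,0,0,0.003,0,-0.0008,1],[0,0,0,0.004,0,-0.0008,1]],
])

```text
clock: 14.5
position: [0.6385, 0.1109, 0.1679]
tool_rot: [-3.141, 1.149, 3.011]
force: [2.6, -0.8, -1.5]
gripper_width: 0.0123
```

```bash
python3 -c "
from plan import *
gos([(24,.004,24),(20,.003,20),(16,.003,16),(12,.003,12),(6,.003,6),(0,.003,0)],3)
"
```

```text
tip b(mm rel axis),tilt [  0.5086 -34.7231   2.2427] 24.18148099856713 F [ 3.5  0.  -2.7] 14.65 j [0.03 0.92 0.55 1.62 0.07 0.15] y tilt -0.00027170879974873496
(np.float64(24.000000000000018), np.float64(0.0005), 24, -0.0347) rot [-0.0005 -0.0032  0.0003] shift [0.0017 0.     0.0001]
(np.float64(-160.0), np.float64(0.0005000000000000001), 20, -0.0347) rot [-0.0005 -0.073   0.0003] shift [ 0.0022 -0.     -0.0069]
(np.float64(-164.0), np.float64(0.0005), 16, -0.0347) rot [-0.0004 -0.1428  0.0003] shift [ 0.0022 -0.     -0.014 ]
(np.float64(-168.0), np.float64(0.0005000000000000001), 12, -0.0347) rot [-0.0004 -0.2126  0.0003] shift [ 0.0027 -0.     -0.021 ]
(np.float64(-174.00000000000003), np.float64(0.0005), 6, -0.0347) rot [-0.0004 -0.3173  0.0003] shift [ 0.0043 -0.     -0.0315]
(np.float64(180.0), np.float64(0.0005), 0, -0.0347) rot [-0.0004 -0.422   0.0004] shift [ 0.007  -0.     -0.0417]
```

Call:
play_rows([
  [[0,-0.036,0,0.001,0,-0.0035,1],[0,-0.073,0,0.0015,0,-0.0069,1],[0,-0.108,0,0.0018,0,-0.0105,1],[0,-0.143,0,0.0022,0,-0.014,1],[0,-0.143,0,0.0022,0,-0.014,1]],
])

```text
clock: 15.15
position: [0.6245, 0.1131, 0.173]
tool_rot: [3.142, 1.294, 3.01]
force: [2.2, -0.4, -0.9]
gripper_width: 0.0127
```

```bash
python3 -c "
from plan import *
gos([(16,.003,16),(12,.003,12),(8,.003,8),(4,.003,4),(0,.003,0)],3)
"
```

```text
tip b(mm rel axis),tilt [ -0.3127 -34.5107   0.6733] 15.946788765261175 F [ 1.1  0.4 -1.4] 15.3 j [0.04 0.75 0.29 1.38 0.05 0.17] y tilt -4.2540901954053745e-05
(np.float64(-164.0), np.float64(0.0005), 16, -0.0347) rot [-0.0001  0.0009  0.    ] shift [ 0.0011 -0.0002  0.0006]
(np.float64(-168.0), np.float64(0.0005000000000000001), 12, -0.0347) rot [-0.0001 -0.0689  0.    ] shift [ 0.0005 -0.0002 -0.0065]
(np.float64(-172.0), np.float64(0.0005000000000000001), 8, -0.0347) rot [-0.0001 -0.1387  0.    ] shift [ 0.0005 -0.0002 -0.0135]
(np.float64(-176.0), np.float64(0.0005), 4, -0.0347) rot [-0.0001 -0.2085  0.0001] shift [ 0.0009 -0.0002 -0.0206]
(np.float64(180.0), np.float64(0.0005), 0, -0.0347) rot [-0.0001 -0.2783  0.0001] shift [ 0.0019 -0.0002 -0.0276]
```

Call:
play_rows([
  [[0,-0.069,0,0.0005,0,-0.0065,1],[0,-0.139,0,0.0005,0,-0.0135,1],[0,-0.209,0,0.0009,0,-0.0206,1],[0,-0.278,0,0.0019,0,-0.0276,1],[0,-0.278,0,0.0019,0,-0.0276,1]],
])

```text
clock: 15.8
position: [0.5956, 0.1166, 0.1773]
tool_rot: [-2.836, 1.568, -2.966]
force: [0.4, -0.0, -1.0]
gripper_width: 0.0125
```

```bash
python3 -c "
from plan import *
go([(0,-.0,0,-.0347),(0,-.01,0,-.0347),(0,-.02,0,-.0347),(0,-.046,0,-.0347)],4)
"
```

```text
tip b(mm rel axis),tilt [ -1.4243 -34.77    -1.5768] 0.23290785370981537 F [-3.8  0.2 -0.3] 16.0 j [ 0.07  0.49 -0.13  0.96  0.    0.2 ] y tilt -0.000596979209000511
(0, -0.0, 0, -0.0347) rot [-0.     -0.0041  0.0006] shift [-0.0016  0.      0.001 ]
(0, -0.01, 0, -0.0347) rot [-0.     -0.0041  0.0006] shift [0.0084 0.     0.001 ]
(0, -0.02, 0, -0.0347) rot [-0.     -0.0041  0.0006] shift [0.0184 0.     0.0011]
(0, -0.046, 0, -0.0347) rot [-0.     -0.0041  0.0006] shift [0.0444 0.     0.0012]
```

Call:
play_rows([
  [[0,-0.004,0,0.003,0,0.001,1],[0,-0.004,0,0.006,0,0.001,1],[0,-0.004,0,0.009,0,0.001,1],[0,-0.004,0,0.012,0,0.001,1]],
])

```text
clock: 16.4
position: [0.5974, 0.1162, 0.164]
tool_rot: [-2.911, 1.568, -3.042]
force: [-5.7, 0.4, 1.5]
gripper_width: 0.0123
```

Call:
play_rows([
  [[0,0,0,0.003,0,0,1],[0,0,0,0.005,0,0,1],[0,0,0,0.007,0,0,1]],
])

```text
clock: 16.7
position: [0.5986, 0.1158, 0.1588]
tool_rot: [-1.495, 1.569, -1.627]
force: [-6.9, -1.1, 14.6]
gripper_width: 0.0122
```

Call:
play_rows([
  [[0,0,0,0.001,0,-0.001,1],[0,0,0,0.002,0,-0.0015,1],[0,0,0,0.003,0,-0.0015,1]],
])

```text
clock: 17.0
position: [0.5983, 0.1158, 0.1573]
tool_rot: [-0.358, 1.567, -0.49]
force: [-6.9, -1.3, 16.0]
gripper_width: 0.0124
```

Call:
play_rows([
  [[0,0,0,0.002,0,0,1],[0,0,0,0.004,0,0,1],[0,0,0,0.006,0,0,1]],
])

```text
clock: 17.3
position: [0.5981, 0.1158, 0.1513]
tool_rot: [-0.431, 1.568, -0.563]
force: [-6.4, -1.6, 13.5]
gripper_width: 0.0127
```

Call:
play_rows([
  [[0,0,0,0.002,0,-0.0005,1],[0,0,0,0.004,0,-0.0005,1],[0,0,0,0.006,0,-0.0005,1],[0,0,0,0.008,0,-0.0005,1]],
])

```text
clock: 17.7
position: [0.5975, 0.1157, 0.1416]
tool_rot: [-0.793, 1.568, -0.926]
force: [-3.1, -0.7, 6.1]
gripper_width: 0.0128
```

Call:
play_rows([
  [[0,0,0,0.002,0,0,1],[0,0,0,0.004,0,0,1],[0,0,0,0.006,0,0,1]],
])

```text
clock: 18.0
position: [0.5971, 0.1157, 0.1347]
tool_rot: [-0.737, 1.568, -0.869]
force: [-3.7, -3.0, 1.5]
gripper_width: 0.0124
```

```bash
python3 -c "
from plan import *
go([(0,-.046,0,-.0347)],4)
g=snap('side','side10'); h=snap('wrist','w10')
cv2.imwrite('pics/m10.png',np.hstack([cv2.resize(g['frame'][150:230,260:340],(400,400),interpolation=cv2.INTER_CUBIC),cv2.resize(h['frame'][170:350,230:410],(400,400),interpolation=cv2.INTER_CUBIC)]))
"
```

```text
tip b(mm rel axis),tilt [ -0.5823 -35.5388 -44.575 ] -0.11237922412688083 F [-0.9 -4.2 -6.8] 18.2 j [ 0.07  0.52 -0.19  0.85 -0.    0.2 ] y tilt -0.001866479412038733
(0, -0.046, 0, -0.0347) rot [-0.0007  0.002   0.0019] shift [0.0014 0.0007 0.0008]
```

View pics/m10.png

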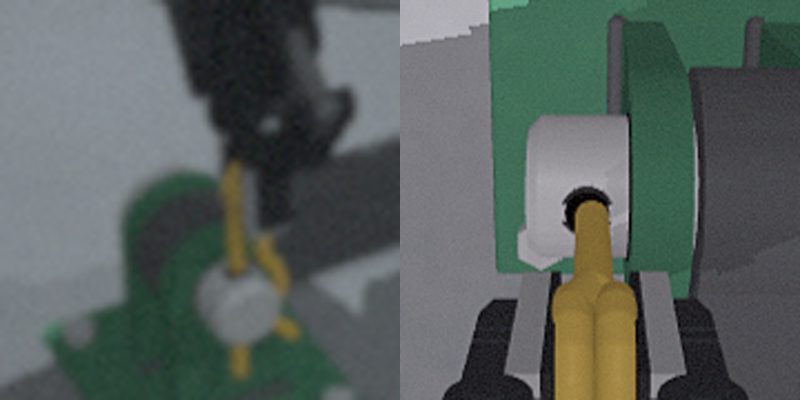

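The picture shows the leg through the hole and out underneath, with the bow around the pin at side crop (285,290). Fz is −7 N, so the bow is pulling the clip down the last millimetre or two. I ease it down, then release.

Call:
play_rows([
  [[0,0,0,0.0015,0,0,1],[0,0,0,0.0015,-0.0003,0,1],[0,0,0,0.0015,-0.0003,0,1]],
])

```text
clock: 18.6
position: [0.597, 0.116, 0.134]
tool_rot: [-0.221, 1.568, -0.353]
force: [-2.4, -4.4, -2.9]
gripper_width: 0.0123
```

```bash
python3 -c "
from plan import *
go([(0,-.046,0,-.0347)],4)
"
```

```text
tip b(mm rel axis),tilt [ -0.4552 -35.2031 -45.0074] -0.17456051655940252 F [-2.6 -4.3 -2.6] 18.8 j [ 0.07  0.52 -0.19  0.85 -0.    0.2 ] y tilt -0.000712511897101739
(0, -0.046, 0, -0.0347) rot [-0.0004  0.003   0.0007] shift [0.001  0.0004 0.0008]
```

Call:
play_rows([
  [[0,0,0,0.0005,0,0,0.3],[0,0,0,0.0,0,0,0.2],[0,0,0,0.0,0,0,0.2],[0,0,0,-0.03,0,0,0.2],[0,0,0,-0.08,0,0,0.2]],
], newtons=40)

```text
clock: 19.3
position: [0.5951, 0.1165, 0.212]
tool_rot: [-2.933, 1.568, -3.065]
force: [1.5, -0.3, -0.1]
gripper_width: 0.0343
```

Call:
play_rows([
  [[0,0,0,-0.05,0,0,0.2],[0,0,0,-0.08,0,0,0.2],[0,0,0,-0.08,0,0,0.2]],
])

```text
clock: 19.6
position: [0.5999, 0.117, 0.3005]
tool_rot: [0.196, 1.556, 0.065]
force: [0.4, 0.6, -0.3]
gripper_width: 0.0344
```

```bash
python3 -c "
from plan import *
s=st(); g=snap('side','side11'); k=snap('scene','scene11')
hh=B-.035*EY+[0,0,.078]
for n,v in(('side',g),('scene',k)): print(n,'hole',proj(v,hh),'eye pred',proj(v,hh+.0105*EX+[0,0,.054]),'tip pred',proj(v,hh-[0,0,.046]))
a=cv2.resize(g['frame'][150:240,260:350],(400,400),interpolation=cv2.INTER_CUBIC); b=cv2.resize(k['frame'][200:290,340:430],(400,400),interpolation=cv2.INTER_CUBIC)
cv2.imwrite('pics/m11.png',np.hstack([a,b]))
for n in('side','scene'):
  d=cv2.absdiff(load(n+'0')['frame'],load(n+'11')['frame']).max(2); 
  for q,z,nm in(((.45,.1),0,'x'),):pass
"
```

```text
19.6 [0.5999 0.117  0.3005] [0.196 1.556 0.065] [ 0.4   0.63 -0.3 ] 0.03442490735121771
side hole [307.9608 209.4383] eye pred [311.7943 187.8831] tip pred [308.5061 225.382 ]
scene hole [365.7821 244.8156] eye pred [367.8026 229.7589] tip pred [365.139  259.1158]
```

View pics/m11.png

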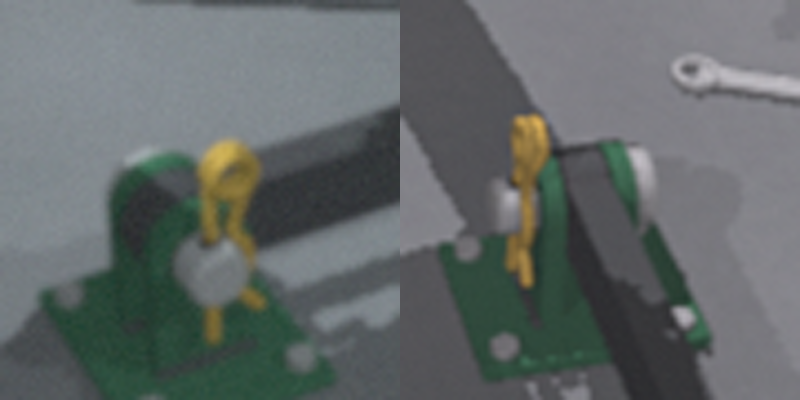

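Seated: the eye shows at side px (311.8,188.7) against a predicted (311.8,187.9), and the tip at (308,227) against (308.5,225.4). The bow clasps the pin, the pin's head is against the cheek, and the gripper is clear. I'm handing the job in.

```bash
python3 -c "
from h import *
st(); print(sign_off())"
```

```text
19.7 [0.5975 0.1166 0.295 ] [0.136 1.565 0.005] [-0.37  0.21 -0.72] 0.03419146153237654
the job is handed in; nothing more can be done
None
```

The tow link is joined to the bracket: the pin is home and the large yellow R-clip is seated upright on it and released. I handed the job in at 19.7 s; `sign_off` gave no verdict.

- **Pin:** I pushed the head in until it stopped against the cheek.
- **Clip:** I took it from the rack and found the hole mouth about 50° off the top, toward the bracket's +x. I entered it with the clip tilted 24°, turned the pin upright with the leg, and pressed down. The peak vertical force read during the press was about 16 N.

**Last checks:**
- The final side picture shows the clip's eye within 1 pixel of the predicted seated position, and the leg's end within 2 pixels.
- The bow is closed round the pin, the head is against the cheek, and the gripper is about 80 mm or more above the clip with only noise on the force reading.

**What went wrong or was not checked:**
- **Joint limits:** a steeper tilt of about 36–40° ran into joint limits. On the second try the arm sank about 50 mm beside the bracket; the readings showed no contact force, and I continued at a smaller tilt.
- **Clip position:** my estimate of the leg's sideways position disagreed with the measured side force by about 1–2 mm. I went by the force.
- **Other items:** I did not measure the small clip, tin, spare pin or spanner again at the end. The gripper was not taken near the tin, spare pin or spanner. The small clip's own slot was not reached into.

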